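Free the eccentric lock and bring the dental cast home under the inspection camera

ROBOT

A 7-joint arm with a two-finger parallel gripper is mounted at the origin on the work surface. World frame = base frame: x ahead of the robot, y to its left, z up, the work surface at z = 0. Lengths are in m, angles in rad, forces in N, time in s.
With the tool pointing down it reaches from about 0.425 to 0.95 m from the base axis. Payload 16.7 kg.
Tool frame: the origin (TCP) lies at the very end of the fingers, on their centre line; the grasp point (between the pads) lies 19 mm behind it (manip.tcp_to_grasp is the distance from the TCP to the grasp point, in m); x points along the fingers, z is the direction in which the jaws open and shut, and the axes are right-handed (so a half turn about x gives the same grasp; the last joint's range is limited). The gripper opens to 94 mm and grips with 3 to 60 N. Pads are 16 mm wide; open, the fingers measure 119 mm over their backs; the gripper's body (75 mm by 177 mm) begins 78 mm behind the grasp point.
Start: joints at [1.052, 0.426, 0.074, 1.606, -0.034, 1.111, -0.067], TCP at [0.244, -0.629, 0.205] pointing down, gripper open.
Joint ranges: [-2.85, 2.85], [-0.5, 2.14], [-1.23, 1.37], [0.21, 2.46], [-1.02, 4.16], [0.16, 2.05], [-2.73, 2.73]. Speed limits (rad/s): [1.89, 1.89, 2.39, 2.39, 3.01, 3.01, 3.01].

INTERFACE

Orientations are given as a unit quaternion [x, y, z, w].
In Python, from rig import telemetry, cams, workorder, manip gives the robot as it stands.
- The arm moves only by the tool servo_tool, never from a script. Its argument "motion" is text: rows parted by semicolons, each of 7 numbers parted by spaces: the closure, from 0 (fully open) to 1 (shut), then the shift along the tool's x, y, z in m, then the turn, a rotation vector about the tool's x, y, z in rad. A call has 1 to 20 rows; each row is the pose to reach, as a shift and turn from the pose commanded when the call began, along the tool's axes at that moment; what a row does not reach only later rows make up. A row lasts 1/8 s, in which the tool goes at most 62.5 mm and 10.7 degrees, less where a joint would pass 70% of its speed; a pose out of reach is approached as far as the arm can. A call with a gripper value outside its range is refused whole. The fingers move at their own pace and stop on an object; "grip_force" is the grip in N (left out, the last holds). Time passes only in rows, so rows that repeat a pose let the fingers close. It gives the time, the measured TCP pose, the force and the opening at its end, in the units of the state.
- telemetry.read_state(): the state, without advancing time (a new reading comes with each control period).
- cams.capture(name): name is "side" or "top"; returns a dict with "pixels" (384x512x3 uint8, red, green, blue), "fx", "fy", "cx", "cy" (pixels), "position" and "rotation" of the camera in the world. Camera axes: x right, y down, z forward; pixel columns grow to the right and rows downward; lengths in m; the calibration is good to about 2 mm. A picture is of the moment at which its call begins. There is no depth.
- workorder.hand_in(): hands the job in, once; it reports no verdict.
The state is a dict: "t": time; "joints": joint angles; "joint_vel": joint speeds; "effort": joint torques, N m; "tcp_pos": TCP position; "tool_rot": TCP orientation; "wrist_force": force on the tool from outside, world axes, zero at the start; "torque": the same for the moment, N m; "width": finger opening in m.
Only numpy, scipy, OpenCV 4.12 (cv2) and the standard library are available. Lean on these libraries where they do the work, as an engineer would, in place of code of your own. Each camera call takes 0.05 s, during which the arm holds its last target. There are 200 camera calls.

TASK

The blue carriage with the plaster cast is to stand fully forward against its dark front stop, but the brass eccentric cam beside it bars the way: while the carriage is still back, push the red knob of the cam's lever round until the lever points at the green dot (the cam's low point), then push the carriage forward by its upright rear plate until it is fully home. Only push, with the fingertips or the outside of the fingers: do not take the knob or the plate between the fingers, do not lift or unseat the cast, and do not disturb the other things on the table. Leave the lever at the green dot and finish clear of everything.

Things in the scene. Friction and masses are not known exactly. Their poses are not given: they have to be found in the camera images.
- fixture: Aluminium base plate fixed to the table, 260 x 200 x 12 mm; origin on the table under the carriage's track. Its x is forward, the way the carriage slides; y is towards the cam; z up. It reaches from -100 to 160 mm in x and -70 to 130 mm in y. A cream inspection camera, 62 mm high, stands on it at x = 108 to 152, y = -40 to 20 mm.
- front_stop (a point): Top centre of the rear face of the dark front stop that the carriage meets when home: 60 mm wide, 40 mm high; on the fixture at x = 60, y = 0 mm.
- low_mark (a point): The green dot on the base plate that marks the cam's low point; on the fixture at x = 141, y = 85 mm, 12 mm above the table.
- carriage (a joint): Travel of the blue carriage (70 x 70 mm) along the fixture's x, in m: 0 fully back, 0.050 home against the front stop. Starts within 4 mm of fully back. About 2 N of friction, no spring, stays where left. With the cam at its starting angles its follower bar (see follower) meets the cam 8 mm or more short of home; with the cam within 0.4 rad of its low point it goes fully home.
- follower (a point): Centre of the front face of the steel follower bar, 13 mm high, that reaches from the carriage's left side (+y, to 108 mm from the track's middle) and meets the cam. 20 mm above the table; moves with the carriage.
- push_plate (a point): Centre of the rear face (the face to push on) of the upright blue push plate at the carriage's back; the face is 70 mm wide (fixture y), faces backwards (fixture -x) and reaches from 12 mm to 80 mm above the table; the point lies 60 mm above the table. The plate is 8 mm thick. Moves with the carriage.
- seat (a point): Centre of the floor of the shallow pocket in the carriage, 24 mm above the table, where the cast sits; axes as the fixture's. The pocket is 57 mm square with a rim 8 mm high, except at the back, where the push plate is. Moves with the carriage.
- cam (a joint): Angle of the brass eccentric cam in rad, counter-clockwise from above. 0 is the low point: the lever points along the fixture's +x, at the green dot. It starts between 1.5 and 2.2 (lever to the left and partly back), so turn it clockwise. End stops at -0.6 and 2.5: it can be turned past the low point. About 5 N of push at the knob turns it; no spring, stays where left.
- cam_axis (a point): Point on the cam's axis of rotation, 35 mm above the table; on the fixture at x = 30, y = 85 mm. The brass disc has 28 mm radius and its centre lies 14 mm from the axis, on the lever's side; its top is 26 mm above the table.
- knob (a point): Centre of the upright red cylindrical knob at the end of the steel lever, 75 mm from the cam's axis; 18 mm diameter, reaching from the lever (top 35 mm above the table) to 77 mm above the table; the point lies 56 mm above the table. The lever is 14 mm wide and reaches 9 mm past the knob's centre.
- cast: The yellowish plaster dental cast, 50 x 50 x 27 mm, 130 g, loose in the carriage's pocket with about 3 mm of play; origin at the centre of its underside, z up. It rides along as the carriage is pushed.
- spare_cast: Bystander: a spare pale-blue plaster cast, 50 x 50 x 27 mm, standing on the table; origin at the centre of its underside.
- bottle: Bystander: a white bottle, 42 mm across, 95 mm tall; origin at the centre of its underside.
- jar: Bystander: an amber jar, 52 mm across, 50 mm tall; origin at the centre of its underside.
- mirror: Bystander: a steel mouth mirror lying on the table, 165 mm long, 8 mm thick; origin at the middle of its handle at table height.
- impression_tray: Bystander: a green impression tray, 62 x 58 x 18 mm with a short handle; origin at the centre of its underside.
- cup: Bystander: a white cup, 68 mm across, 75 mm tall; origin at the centre of its underside.
- wax_box: Bystander: an orange box, 85 x 55 x 30 mm; origin at the centre of its underside.
There are look-alikes about, which are no part of the job. Leave any orange or purple look-alike of the cast alone.

How it is judged:
On the way, in this order (a step that is already met when the one before it is completed fails the run):
1. the lever points at the green dot (cam within 0.3 rad of its low point) while the carriage is still back (less than 20 mm forward) (value of joint cam between -0.3 and 0.3 rad and value of joint carriage below 0.02 m), for 0.2 s.
2. the carriage is fully home (within 3 mm of the front stop) (value of joint carriage above 0.047 m), for 0.2 s.
At the end, for the whole second after the job is handed in: carriage at least 47 mm forward (of 50) and at rest, cam within 0.3 rad of its low point, cast seated in the pocket within 8 mm sideways and 4 mm in height and upright within 0.12 rad, every bystander within 20 mm of where it stood (value of joint carriage above 0.047 m and value of joint cam between -0.3 and 0.3 rad and x of cast in the frame of seat between -0.008 and 0.008 m and y of cast in the frame of seat between -0.008 and 0.008 m and z of cast in the frame of seat between -0.004 and 0.004 m and angle between cast's own z axis and vertical below 0.12 rad and velocity of joint carriage between -0.01 and 0.01 m/s and linear speed of cast below 0.02 m/s and distance of each of spare_cast, bottle, jar, mirror, impression_tray, cup, wax_box from where it was at the start of the episode below 0.02 m); the robot touches nothing.
It fails at once if the cast is lifted out of or tipped in its pocket (z of cast in the frame of seat above 0.01 m or angle between cast's own z axis and vertical above 0.3 rad).
It fails at once if the knob is taken between the fingers (horizontal distance between the grasp point and knob below 0.008 m and z of the grasp point in the frame of knob below 0.03 m).
It fails at once if the push plate is taken between the fingers (x of the grasp point in the frame of push_plate between -0.001 and 0.009 m and y of the grasp point in the frame of push_plate between -0.035 and 0.035 m and z of the grasp point in the frame of push_plate below 0.03 m).
It fails at once if a bystander is moved more than 20 mm, lifted or knocked over (distance of any of spare_cast, bottle, jar, mirror, impression_tray, cup, wax_box from where it was at the start of the episode above 0.02 m).
It also fails if it takes over 48 s, if anything falls off the work surface, if the arm or the gripper's body presses on something with over 40 N, if the wrist force passes 120 N, or if a joint passes its speed limit or range.

## Working session

There is one attempt and no reset: what is moved stays moved. The work goes in short steps, Python scripts to look and compute and a tool call to move; the robot and the scene stay as the last step left them, time stands still between calls to the robot, and variables do not carry over. Pictures are saved under pics/ and viewed, about 8 in all and at most 12, crops included, and the job is handed in when it is done.

Besides the shell and the picture viewer there is one more tool, called as name(argument=value, ...), one argument or row to a line, values as JSON. servo_tool: Moves the arm, as the interface text tells. Its arguments: {"type":"object","properties":{"motion":{"type":"string"},"grip_force":{"type":"number"}},"required":["motion"]}

```bash
mkdir -p pics; python3 - <<'E'
from rig import telemetry, cams
import cv2,pickle
s=telemetry.read_state();print(s)
for n in("top","side"):
    c=cams.capture(n);pickle.dump(c,open(n+'.pkl','wb'))
    cv2.imwrite(f'pics/{n}0.png',cv2.resize(c["pixels"][:,:,::-1],(800,600),interpolation=cv2.INTER_CUBIC))
    print(n,{k:v for k,v in c.items() if k!="pixels"})
E
```

```text
{'t': 0.0, 'joints': array([ 1.05150085,  0.42675063,  0.07386183,  1.60663211, -0.03411153,
        1.11080158, -0.0670714 ]), 'joint_vel': array([-1.09617213e-03, -5.97026934e-04,  6.33843148e-05,  1.47771459e-03,
       -7.43766940e-04, -1.35003980e-03, -1.63725054e-03]), 'effort': array([-1.14913099e-03, -9.35810924e+01,  3.66564989e+00, -4.54183102e+01,
       -4.89470491e-02,  2.02296657e-02,  1.09403447e-04]), 'tcp_pos': array([ 0.24376217, -0.62895742,  0.20475244]), 'tool_rot': array([ 0.39979784,  0.58380297, -0.39932206,  0.58299028]), 'wrist_force': array([ 0.4161923 ,  0.71327347, -0.57954205]), 'torque': array([ 0.00672678, -0.00217964, -0.04207477]), 'width': 0.0940562966597398}
top {'fx': 463.7588165383912, 'fy': 463.7588165383912, 'cx': 247.76943133999896, 'cy': 191.05908051082574, 'position': array([0.38541717, 0.00673427, 1.32439841]), 'rotation': array([-0.6997688 ,  0.71100853, -0.05363271,  0.04374973])}
side {'fx': 388.8056171819126, 'fy': 388.8056171819126, 'cx': 252.1931251006536, 'cy': 193.91941627441304, 'position': array([-0.03564881,  0.7276203 ,  0.82770289]), 'rotation': array([-0.30623244,  0.84821412, -0.40545131,  0.14954508])}
```

View pics/top0.png

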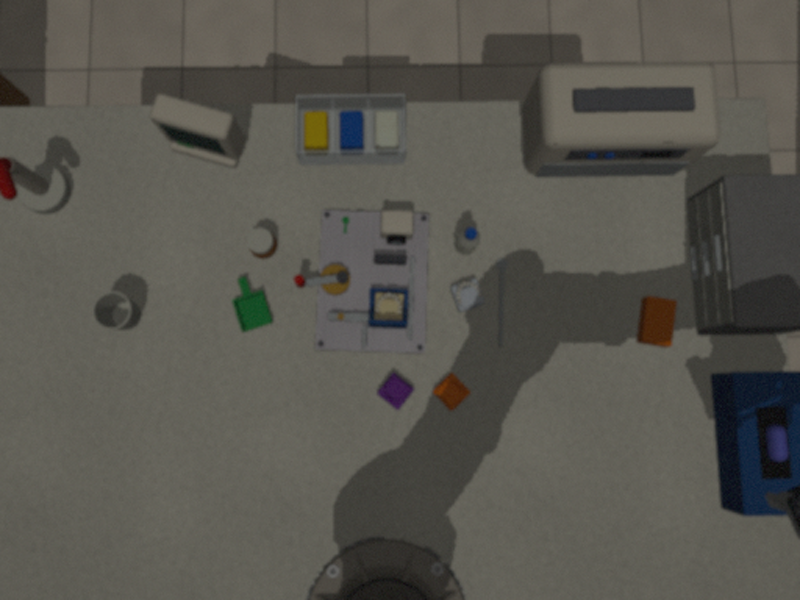

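View pics/side0.png

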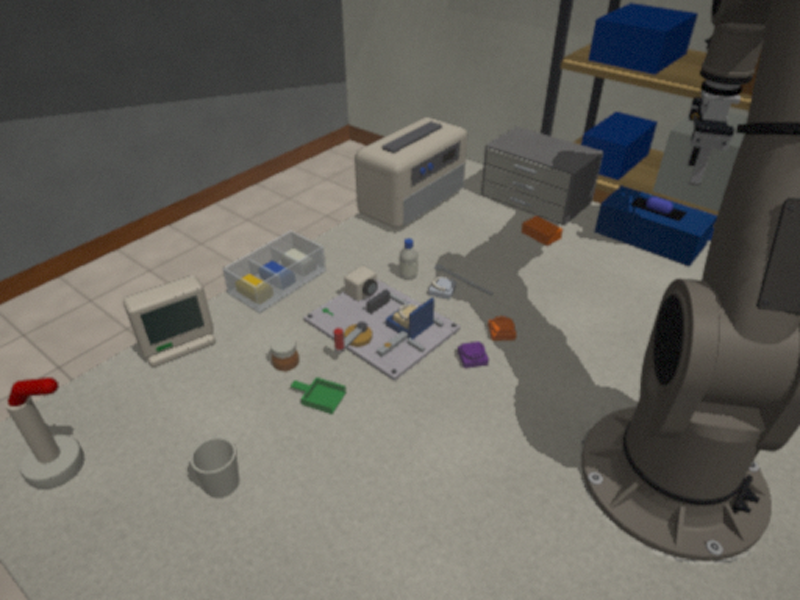

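The top view has +x up and +y left. The plate runs over (317..430, 210..352), with the knob at (300,281), the green dot at (346,220), the blue carriage at (389,307) and the jar at (263,242). The purple (396,390) and orange (452,391) casts are look-alikes. I'll enlarge this area.

```bash
python3 - <<'E'
import cv2,pickle,numpy as np
for n,(x0,y0,w,h,k) in dict(top=(150,125,160,120,5),side=(170,155,160,110,5)).items():
    p=pickle.load(open(n+'.pkl','rb'))["pixels"][y0:y0+h,x0:x0+w,::-1]
    p=cv2.convertScaleAbs(cv2.resize(p,None,fx=k,fy=k,interpolation=cv2.INTER_CUBIC),alpha=1.5)
    cv2.imwrite(f'pics/{n}1.png',p)
E
```

```text
(no output)
```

View pics/top1.png

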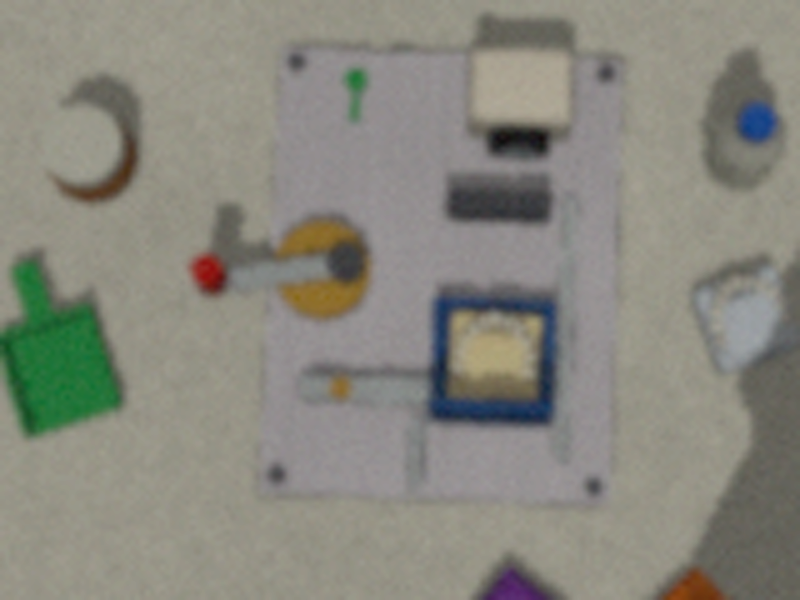

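View pics/side1.png

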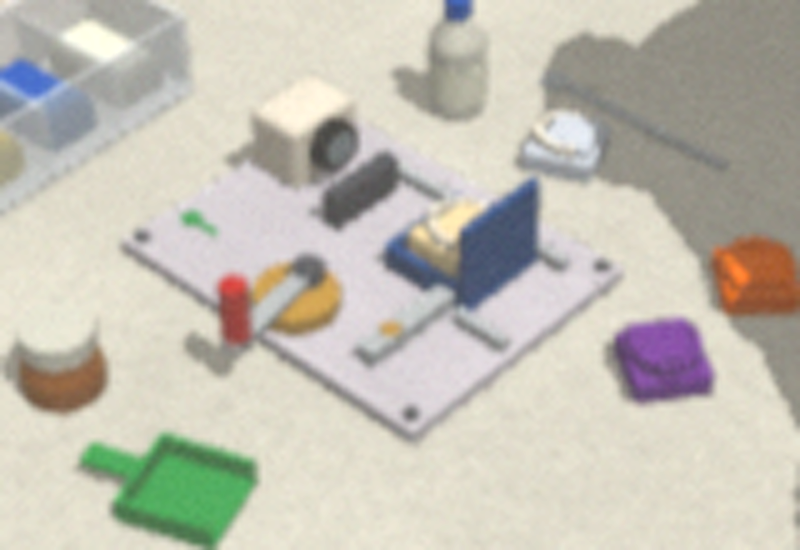

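```bash
cat > h.py <<'E'
import pickle,numpy as np
from scipy.spatial.transform import Rotation as R
from scipy.optimize import least_squares
C={n:pickle.load(open(n+'.pkl','rb')) for n in("top","side")}
O=dict(top=(150,125),side=(170,155))
def full(n,u): return (np.array(u)+.5)/5-.5+O[n]
def proj(n,P):
    c=C[n];q=R.from_quat(c["rotation"]).inv().apply(np.atleast_2d(P)-c["position"])
    return q[:,:2]/q[:,2:]*[c["fx"],c["fy"]]+[c["cx"],c["cy"]]
def ray(n,u,z):
    c=C[n];p=full(n,u)
    d=R.from_quat(c["rotation"]).apply([(p[0]-c["cx"])/c["fx"],(p[1]-c["cy"])/c["fy"],1])
    return c["position"]+d*(z-c["position"][2])/d[2]
E
python3 - <<'E'
from h import *
F=dict(fl=(.16,.13),fr=(.16,-.07),rr=(-.1,-.07),rl=(-.1,.13),g=(.141,.085))
T=dict(fl=(282,45),fr=(622,57),rr=(607,502),rl=(262,495),g=(356,78))
S=dict(fl=(122,243),rr=(622,268),rl=(415,434),g=(192,217))
def w(p,k,z=.012): 
    f=F[k] if isinstance(k,str) else k
    c,s=np.cos(p[2]),np.sin(p[2]);return [p[0]+c*f[0]-s*f[1],p[1]+s*f[0]+c*f[1],z]
def res(p,ns=("top","side")):
    r=[]
    for n,D in(("top",T),("side",S)):
        if n in ns: r+= [proj(n,w(p,k))[0]-full(n,D[k]) for k in D]
    return np.ravel(r)
for ns in (("top",),("side",),("top","side")):
    o=least_squares(res,[.6,0,0],args=(ns,));print(ns,o.x.round(4),o.fun.round(1))
p=o.x;np.save('fix.npy',p)
c,s=np.cos(p[2]),np.sin(p[2])
inv=lambda P:(np.array([[c,s],[-s,c]])@(np.array(P)[:2]-p[:2]))
for n,u,z,l in (("top",(209,271),.077,"knobtop"),("side",(234,281),.077,"knobtop"),("top",(492,416),.08,"plate rear top"),("top",(434,416),.08,'pl l'),("top",(553,420),.08,'pl r'),("side",(460,239),.08,'plate top L rear'),("side",(538,183),.08,'plate top R rear'),
 ("top",(90,150),.05,'jar'),("top",(30,435),.018,'tray corner'),("top",(122,405),.018,'tray c'),("top",(25,260),.018,'tray handle'),("top",(95,310),.018,'tray c2'),("top",(757,122),.095,'bottle'),("top",(725,370),.027,'spare')):
    P=ray(n,u,z);print(l,n,P[:2].round(4),"fix",inv(P).round(4))
a=np.array(inv(ray("top",(209,271),.077)))-[.03,.085];print(np.hypot(*a),np.arctan2(a[1],a[0]))
a=np.array(inv(ray("side",(234,281),.077)))-[.03,.085];print(np.hypot(*a),np.arctan2(a[1],a[0]))
E
```

```text
('top',) [ 0.5715 -0.0152 -0.0496] [-0.5 -0.1  0.3 -0.   1.   0.4 -0.7 -0.6 -0.1  0.3]
('side',) [ 0.5702 -0.0147 -0.0474] [-0.3 -0.5  0.7 -0.2 -0.2 -0.  -0.1  0.7]
('top', 'side') [ 0.5711 -0.0152 -0.0487] [-0.6  0.1  0.2  0.1  1.   0.5 -0.7 -0.4 -0.1  0.4 -0.4 -0.8  0.5 -0.4
 -0.4 -0.3 -0.2  0.4]
knobtop top [0.5943 0.1406] fix [0.0156 0.1567]
knobtop side [0.5962 0.1403] fix [0.0175 0.1565]
plate rear top top [ 0.5123 -0.012 ] fix [-0.0589  0.0003]
pl l top [0.5128 0.0192] fix [-0.0599  0.0315]
pl r top [ 0.5097 -0.0449] fix [-0.06   -0.0327]
plate top L rear side [0.5159 0.0292] fix [-0.0573  0.0416]
plate top R rear side [ 0.5124 -0.0435] fix [-0.0573 -0.0311]
jar top [0.6684 0.21  ] fix [0.0862 0.2297]
tray corner top [0.5119 0.2478] fix [-0.0719  0.2597]
tray c top [0.5281 0.1961] fix [-0.0532  0.2089]
tray handle top [0.6121 0.2516] fix [0.0279 0.2685]
tray c2 top [0.5827 0.2117] fix [0.0005 0.2271]
bottle top [ 0.6689 -0.1584] fix [ 0.1046 -0.1383]
spare top [ 0.5418 -0.1448] fix [-0.023  -0.1309]
0.07316792659480428 1.769457532964314
0.07256087699077628 1.7436596231227053
```

```bash
cat > plan.py <<'E'
from h import *
from rig import telemetry
s=telemetry.read_state();P0=s["tcp_pos"];R0=R.from_quat(s["tool_rot"])
p=np.load('fix.npy');yaw=p[2]
def W(x,y,z): 
    c,s_=np.cos(yaw),np.sin(yaw);return np.array([p[0]+c*x-s_*y,p[1]+s_*x+c*y,z])
def ori(d,sgn):  # tool x down, sgn*tool y along fixture angle d
    a=d+yaw;y=sgn*np.array([np.cos(a),np.sin(a),0]);x=np.array([0,0,-1.]);return R.from_matrix(np.c_[x,y,np.cross(x,y)])
def row(pos,o): return np.r_[R0.inv().apply(pos-P0),(R0.inv()*o).as_rotvec()]
np.set_printoptions(suppress=True,precision=4)
E
python3 - <<'E'
from plan import *
print(R0.as_matrix())
th=1.75
for sg in(1,-1):
  for off in(.04,):
    k=np.array([.03+.075*np.cos(th),.085+.075*np.sin(th)]);t=np.array([np.sin(th),-np.cos(th)])
    q=k-off*t;print(sg,W(*q,.15),row(W(*q,.15),ori(np.arctan2(t[1],t[0]),sg)))
print(W(*k,.05))
E
```

```text
[[-0.0005  0.9324  0.3614]
 [ 0.001   0.3614 -0.9324]
 [-1.     -0.0001 -0.0011]]
1 [0.5558 0.1374 0.15  ] [ 0.0555  0.5679 -0.6018  0.2392 -0.0011  0.0002]
-1 [0.5558 0.1374 0.15  ] [ 0.0555  0.5679 -0.6018 -2.9023 -0.0003 -0.0016]
[0.5955 0.1426 0.05  ]
```

servo_tool(
  motion="1 0 0.016 -0.017 -0.08 0 0;1 0 0.05 -0.053 -0.25 0 0;1 0 0.083 -0.088 -0.42 0 0;1 0 0.116 -0.123 -0.59 0 0;1 0 0.15 -0.159 -0.76 0 0;1 0 0.183 -0.194 -0.93 0 0;1 0 0.217 -0.23 -1.1 0 0;1 0 0.25 -0.265 -1.27 0 0;1 0 0.284 -0.301 -1.44 0 0;1 0 0.317 -0.336 -1.61 0 0;1 0 0.35 -0.371 -1.78 0 0;1 0 0.384 -0.407 -1.95 0 0;1 0 0.417 -0.442 -2.12 0 0;1 0 0.451 -0.478 -2.29 0 0;1 0 0.484 -0.513 -2.46 0 0;1 0 0.518 -0.549 -2.63 0 0;1 0 0.551 -0.584 -2.8 0 0;1 0.02 0.568 -0.602 -2.9 0 0;1 0.05 0.568 -0.602 -2.9 0 0;1 0.055 0.568 -0.602 -2.9 0 0",
  grip_force=10,
)

```text
t: 2.6
tcp_pos: [0.5548, 0.137, 0.1487]
tool_rot: [-0.53, 0.468, 0.532, 0.466]
wrist_force: [0.5, 0.2, 0.8]
width: 0.0004
```

```bash
python3 - <<'E'
from plan import *
from rig import cams
import cv2
print(s["joints"])
a=cams.capture("side")["pixels"][105:255,170:330];b=cams.capture("top")["pixels"][95:245,150:310]
cv2.imwrite('pics/c1.png',cv2.convertScaleAbs(cv2.resize(np.hstack([a,b])[:,:,::-1],None,fx=2.5,fy=2.5,interpolation=cv2.INTER_CUBIC),alpha=1.5))
print("down",row(np.r_[P0[:2],.047],R0))
th0=1.75
for th in list(np.arange(th0,-.01,-.125))+[0]:
    k=np.array([.03+.075*np.cos(th),.085+.075*np.sin(th)]);t=np.array([np.sin(th),-np.cos(th)])
    q=k-.017*t;print(round(th,2),row(W(*q,P0[2]),ori(np.arctan2(t[1],t[0]),-1)).round(3))
E
```

```text
[ 0.2477  0.4149 -0.7535  1.859   0.3323  1.0009  1.0525]
down [ 0.1017 -0.0003 -0.      0.      0.      0.    ]
1.75 [-0.    -0.024  0.    -0.002  0.    -0.003]
1.62 [-0.    -0.034  0.002  0.123 -0.    -0.003]
1.5 [-0.    -0.043  0.002  0.248 -0.    -0.003]
1.38 [-0.    -0.053  0.001  0.373 -0.001 -0.003]
1.25 [-0.    -0.062 -0.001  0.498 -0.001 -0.003]
1.12 [-0.    -0.071 -0.004  0.623 -0.001 -0.003]
1.0 [-0.    -0.08  -0.008  0.748 -0.001 -0.003]
0.88 [-0.    -0.088 -0.013  0.873 -0.001 -0.003]
0.75 [-0.    -0.095 -0.02   0.998 -0.002 -0.003]
0.62 [-0.    -0.101 -0.027  1.123 -0.002 -0.003]
0.5 [-0.    -0.107 -0.035  1.248 -0.002 -0.003]
0.38 [-0.    -0.111 -0.043  1.373 -0.002 -0.003]
0.25 [-0.    -0.115 -0.052  1.498 -0.003 -0.003]
0.12 [-0.    -0.117 -0.061  1.623 -0.003 -0.003]
0.0 [-0.    -0.118 -0.071  1.748 -0.003 -0.003]
0 [-0.    -0.118 -0.071  1.748 -0.003 -0.003]
```

View pics/c1.png

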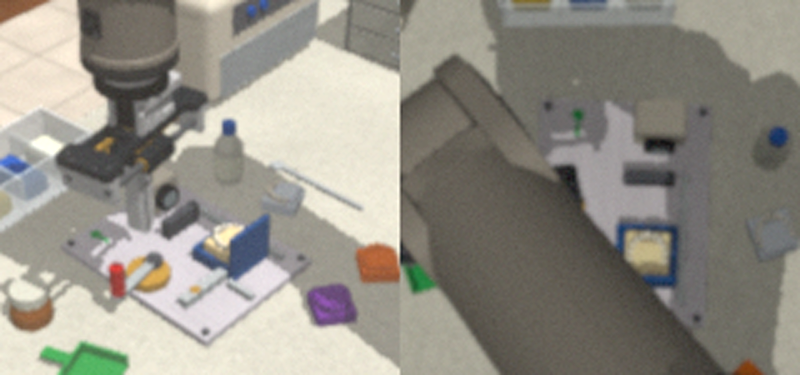

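servo_tool(
  motion="1 0.03 0 0 0 0 0;1 0.06 0 0 0 0 0;1 0.09 0 0 0 0 0;1 0.102 0 0 0 0 0;1 0.102 0 0 0 0 0",
)

```text
t: 3.32
tcp_pos: [0.5562, 0.1372, 0.0491]
tool_rot: [0.531, -0.467, -0.531, -0.467]
wrist_force: [0.0, 1.0, -0.1]
width: 0.0005
```

```bash
python3 - <<'E'
from plan import *
print(s["joints"],P0,s["wrist_force"]); u=proj("side",P0);print((u-[170,105])*2.5)
import cv2
from rig import cams
a=cams.capture("side")["pixels"][135:235,190:320]
cv2.imwrite('pics/c2.png',cv2.convertScaleAbs(cv2.resize(a[:,:,::-1],None,fx=5,fy=5,interpolation=cv2.INTER_CUBIC),alpha=1.5))
print((u-[190,135])*5)
E
```

```text
[ 0.1813  0.5397 -0.6828  1.9318  0.4557  0.8284  0.9509] [0.5562 0.1372 0.0491] [ 0.0055  1.0152 -0.1354]
[[144.0355 295.463 ]]
[[188.071  440.9259]]
```

View pics/c2.png

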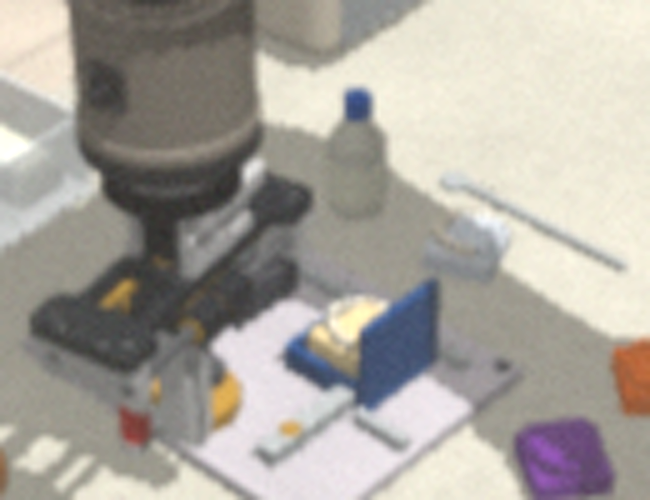

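Knob is at (135,425) in this crop, ahead of the fingertips at (190,440). They agree with the projected TCP. Next I push round the arc.

servo_tool(
  motion="1 0 -0.008 0 0 0 0;1 0 -0.016 0 0 0 0;1 0 -0.023 0 0 0 0;1 0 -0.028 0.001 0.06 0 0;1 0 -0.033 0.002 0.12 0 0;1 0 -0.037 0.002 0.18 0 0;1 0 -0.042 0.002 0.25 0 0;1 0 -0.047 0.002 0.31 0 0;1 0 -0.052 0.001 0.37 0 0",
)

```text
t: 4.5
tcp_pos: [0.607, 0.145, 0.0483]
tool_rot: [-0.435, 0.558, 0.436, 0.557]
wrist_force: [-4.9, -0.4, 1.5]
width: 0.0002
```

```bash
python3 - <<'E'
from plan import *
print(s["joints"],P0,s["wrist_force"])
t=(R0.as_matrix()[:,1]*-1);print("heading fix",np.degrees(np.arctan2(t[1],t[0])-yaw))
def tab(P):
  for th in list(np.arange(1.375,-.01,-.125)):
    k=np.array([.03+.075*np.cos(th),.085+.075*np.sin(th)]);t=np.array([np.sin(th),-np.cos(th)])
    q=k-.017*t;print(round(th,2),row(W(*q,P0[2]),ori(np.arctan2(t[1],t[0]),-1)).round(3)[[1,2,3]])
tab(P0)
E
```

```text
[ 0.0966  0.5854 -0.5777  1.8167  0.4081  0.8622  0.6514] [0.607  0.145  0.0483] [-4.8982 -0.4334  1.5104]
heading fix -11.162531672787118
1.38 [0.    0.    0.001]
1.25 [-0.009  0.002  0.126]
1.12 [-0.019  0.002  0.251]
1.0 [-0.028  0.001  0.376]
0.88 [-0.038 -0.001  0.501]
0.75 [-0.047 -0.004  0.626]
0.62 [-0.055 -0.008  0.751]
0.5 [-0.063 -0.014  0.876]
0.38 [-0.071 -0.02   1.001]
0.25 [-0.077 -0.027  1.126]
0.12 [-0.083 -0.035  1.251]
0.0 [-0.087 -0.044  1.376]
```

In contact with about 5 N along the push direction, as expected. Continuing.

servo_tool(
  motion="1 0 -0.005 0.001 0.06 0 0;1 0 -0.009 0.002 0.125 0 0;1 0 -0.014 0.002 0.19 0 0;1 0 -0.019 0.002 0.25 0 0;1 0 -0.024 0.002 0.31 0 0;1 0 -0.028 0.001 0.375 0 0;1 0 -0.033 0 0.44 0 0;1 0 -0.038 -0.001 0.5 0 0;1 0 -0.042 -0.002 0.56 0 0;1 0 -0.047 -0.004 0.625 0 0;1 0 -0.051 -0.006 0.69 0 0;1 0 -0.055 -0.008 0.75 0 0;1 0 -0.059 -0.011 0.81 0 0;1 0 -0.063 -0.014 0.875 0 0;1 0 -0.067 -0.017 0.94 0 0;1 0 -0.071 -0.02 1.0 0 0",
)

```text
t: 6.5
tcp_pos: [0.6708, 0.1093, 0.048]
tool_rot: [-0.115, 0.698, 0.116, 0.697]
wrist_force: [-5.0, 3.1, -1.2]
width: 0.0004
```

```bash
python3 - <<'E'
from plan import *
print(s["joints"],P0,s["wrist_force"])
t=(R0.as_matrix()[:,1]*-1);print("heading fix",np.degrees(np.arctan2(t[1],t[0])-yaw))
for th in list(np.arange(.375,-.01,-.0625)):
    k=np.array([.03+.075*np.cos(th),.085+.075*np.sin(th)]);t=np.array([np.sin(th),-np.cos(th)])
    q=k-.017*t;print(round(th,2),row(W(*q,P0[2]),ori(np.arctan2(t[1],t[0]),-1)).round(3)[[1,2,3]])
import cv2
from rig import cams
a=cams.capture("side")["pixels"][135:235,190:320]
cv2.imwrite('pics/c3.png',cv2.convertScaleAbs(cv2.resize(a[:,:,::-1],None,fx=5,fy=5,interpolation=cv2.INTER_CUBIC),alpha=1.5))
E
```

```text
[-0.0218  0.615  -0.3258  1.6929  0.2413  0.8754 -0.12  ] [0.6708 0.1093 0.048 ] [-5.0175  3.0834 -1.1628]
heading fix -68.42814824494414
0.38 [-0.001 -0.     0.002]
0.31 [-0.006  0.001  0.064]
0.25 [-0.01   0.001  0.127]
0.19 [-0.015  0.002  0.189]
0.12 [-0.02   0.002  0.252]
0.06 [-0.025  0.001  0.314]
0.0 [-0.029  0.001  0.377]
```

View pics/c3.png

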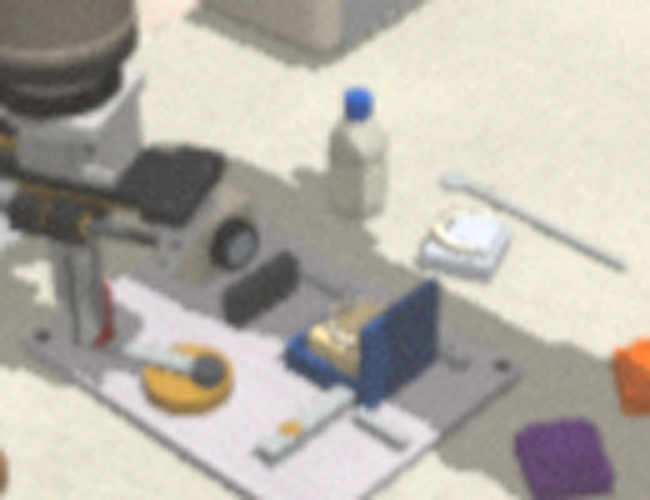

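The picture shows the knob at (105,310) in front of the fingers and the lever swung well round, with the carriage still back. I'll finish the arc to 0, back off and rise.

servo_tool(
  motion="1 0 -0.005 0.001 0.06 0 0;1 0 -0.01 0.001 0.125 0 0;1 0 -0.015 0.002 0.19 0 0;1 0 -0.02 0.002 0.25 0 0;1 0 -0.025 0.001 0.315 0 0;1 0 -0.029 0.001 0.375 0 0;1 0 -0.029 0.001 0.375 0 0;1 0 -0.022 0.001 0.375 0 0;1 0 -0.01 0.001 0.375 0 0;1 0 0 0.001 0.375 0 0;1 -0.03 0 0.001 0.375 0 0;1 -0.07 0 0.001 0.375 0 0;1 -0.1 0 0.001 0.375 0 0;1 -0.1 0 0.001 0.375 0 0",
)

```text
t: 8.3
tcp_pos: [0.6737, 0.1098, 0.1513]
tool_rot: [0.016, 0.705, -0.016, 0.708]
wrist_force: [0.5, -0.0, -0.8]
width: 0.0008
```

```bash
python3 - <<'E'
from plan import *
print(s["joints"],P0,s["wrist_force"])
for sg in(1,-1):
  print(sg,row(W(-.10,0,P0[2]),ori(0,sg)))
import cv2
from rig import cams
a=cams.capture("side")["pixels"][155:265,170:330]
cv2.imwrite('pics/c4.png',cv2.convertScaleAbs(cv2.resize(a[:,:,::-1],None,fx=5,fy=5,interpolation=cv2.INTER_CUBIC),alpha=1.5))
E
```

```text
[-0.0728  0.4955 -0.2531  1.6261  0.1395  1.0334 -0.4131] [0.6737 0.1098 0.1513] [ 0.5172 -0.0057 -0.8011]
1 [-0.001  -0.1291 -0.1969  1.5742  0.0025 -0.0042]
-1 [-0.001  -0.1291 -0.1969 -1.5674  0.0041  0.0025]
```

View pics/c4.png

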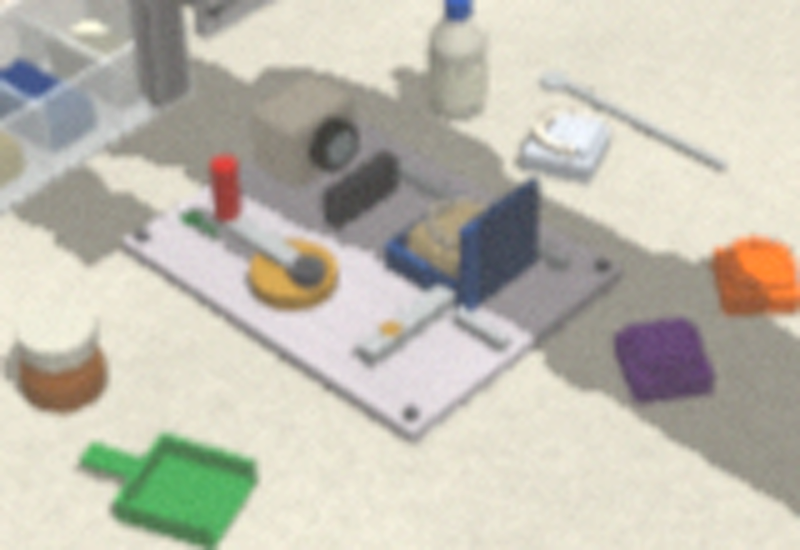

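```bash
python3 - <<'E'
from plan import *
P=ray("side",(225,161),.077);c,s_=np.cos(yaw),np.sin(yaw);f=np.array([[c,s_],[-s_,c]])@(P[:2]-p[:2]);print("knob fix",f,"cam",np.arctan2(f[1]-.085,f[0]-.03))
print(row(W(-.09,0,P0[2]),ori(0,-1)))
E
```

```text
knob fix [0.1055 0.0815] cam -0.04686365155992085
[-0.0004 -0.1288 -0.186  -1.5675  0.0019  0.0012]
```

The cam is at about -0.05 rad, well inside the ±0.3 window, and the carriage hasn't moved. Next I go behind the push plate.

servo_tool(
  motion="1 0 -0.013 -0.019 -0.15 0 0;1 0 -0.026 -0.037 -0.31 0 0;1 0 -0.039 -0.056 -0.47 0 0;1 0 -0.052 -0.074 -0.63 0 0;1 0 -0.065 -0.093 -0.79 0 0;1 0 -0.078 -0.112 -0.94 0 0;1 0 -0.09 -0.13 -1.1 0 0;1 0 -0.103 -0.149 -1.25 0 0;1 0 -0.116 -0.168 -1.41 0 0;1 0 -0.129 -0.186 -1.567 0 0;1 0 -0.129 -0.186 -1.567 0 0;1 0.03 -0.129 -0.186 -1.567 0 0;1 0.06 -0.129 -0.186 -1.567 0 0;1 0.09 -0.129 -0.186 -1.567 0 0;1 0.105 -0.129 -0.186 -1.567 0 0;1 0.105 -0.129 -0.186 -1.567 0 0",
)

```text
t: 10.35
tcp_pos: [0.4804, -0.0109, 0.0427]
tool_rot: [-0.487, 0.513, 0.488, 0.512]
wrist_force: [0.5, 0.2, -0.4]
width: 0.0006
```

```bash
python3 - <<'E'
from plan import *
print(s["joints"],P0,s["wrist_force"])
for x in(-.067,-.04,-.018,-.014): print(x,row(W(x,0,P0[2]),ori(0,-1)))
E
```

```text
[ 0.3372  0.3863 -0.5251  2.1429  0.3019  0.6847  1.128 ] [ 0.4804 -0.0109  0.0427] [ 0.5408  0.231  -0.3654]
-0.067 [-0.     -0.0238  0.0003 -0.0017  0.0004 -0.0019]
-0.04 [-0.0001 -0.0508  0.0003 -0.0017  0.0004 -0.0019]
-0.018 [-0.0001 -0.0728  0.0003 -0.0017  0.0004 -0.0019]
-0.014 [-0.0001 -0.0768  0.0003 -0.0017  0.0004 -0.0019]
```

servo_tool(
  motion="1 0 -0.008 0 0 0 0;1 0 -0.014 0 0 0 0;1 0 -0.018 0 0 0 0;1 0 -0.022 0 0 0 0;1 0 -0.026 0 0 0 0;1 0 -0.03 0 0 0 0;1 0 -0.034 0 0 0 0;1 0 -0.038 0 0 0 0;1 0 -0.042 0 0 0 0;1 0 -0.046 0 0 0 0;1 0 -0.05 0 0 0 0;1 0 -0.054 0 0 0 0;1 0 -0.058 0 0 0 0;1 0 -0.062 0 0 0 0;1 0 -0.065 0 0 0 0;1 0 -0.067 0 0 0 0;1 0 -0.069 0 0 0 0;1 0 -0.069 0 0 0 0",
)

```text
t: 12.6
tcp_pos: [0.5494, -0.0149, 0.0434]
tool_rot: [-0.487, 0.512, 0.488, 0.512]
wrist_force: [-4.1, -1.7, -0.2]
width: 0.0007
```

servo_tool(
  motion="1 0 -0.001 0 0 0 0;1 0 -0.002 0 0 0 0;1 0 -0.003 0 0 0 0;1 0 -0.003 0 0 0 0",
)

```text
t: 13.1
tcp_pos: [0.5495, -0.015, 0.043]
tool_rot: [-0.486, 0.514, 0.489, 0.511]
wrist_force: [-21.5, 0.6, 15.1]
width: 0.0006
```

Force jumped with no further motion, so the carriage is against something. I'll back off and check that it's home.

servo_tool(
  motion="1 0 0.004 0 0 0 0;1 0 0.015 0 0 0 0;1 0 0.03 0 0 0 0;1 0 0.035 0 0 0 0;1 -0.03 0.035 0 0 0 0;1 -0.07 0.035 0 0 0 0;1 -0.12 0.035 0 0 0 0;1 -0.12 0.035 0 0 0 0",
)

```text
t: 14.1
tcp_pos: [0.5197, -0.0133, 0.167]
tool_rot: [-0.489, 0.511, 0.486, 0.514]
wrist_force: [0.2, -0.1, -0.9]
width: 0.0002
```

```bash
python3 - <<'E'
from plan import *
import cv2
from rig import cams
for n in("side","top"):
    c=cams.capture(n);pickle.dump(c["pixels"],open(n+'_e.pkl','wb'))
    x0,y0=O[n];a=c["pixels"][y0:y0+110,x0:x0+160]
    cv2.imwrite(f'pics/e_{n}.png',cv2.convertScaleAbs(cv2.resize(a[:,:,::-1],None,fx=5,fy=5,interpolation=cv2.INTER_CUBIC),alpha=1.5))
print(s["wrist_force"],P0)
for q in(.04,.045,.05): print(q,[((proj("side",W(-.06+q,y,.08))[0]-O["side"])*5+2).round(0) for y in(.035,-.035)])
E
```

```text
[ 0.1561 -0.0701 -0.85  ] [ 0.5197 -0.0133  0.167 ]
0.04 [array([421., 207.]), array([496., 155.])]
0.045 [array([415., 204.]), array([490., 152.])]
0.05 [array([409., 200.]), array([484., 149.])]
```

View pics/e_side.png

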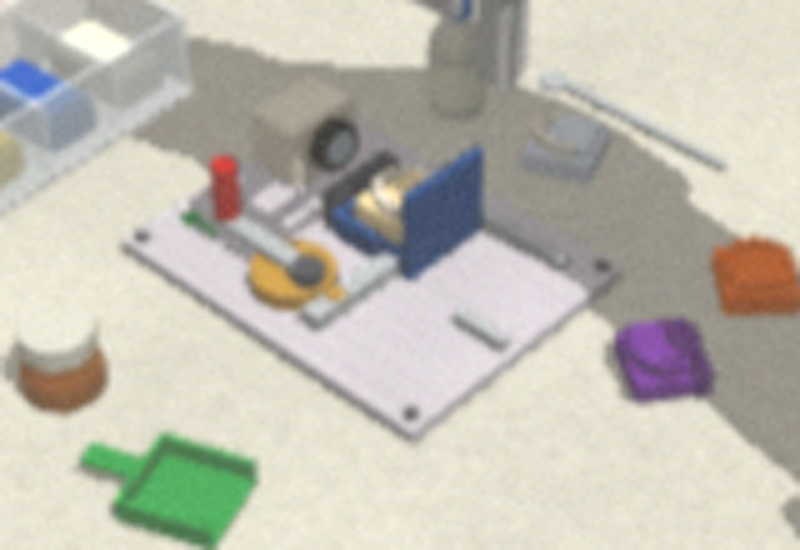

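The lever is at the green dot, (225,162) to (190,215). The blue plate's top edge at (403,205)–(481,152) matches the home prediction of (409,200)–(484,149). The carriage sits flush with the dark stop with no gap, the cast is seated, and the arm is clear above.

```bash
python3 -c "
from rig import workorder;print(workorder.hand_in())"
```

```text
the job is handed in; nothing more can be done
None
```

I turned the lever to the green dot, pushed the carriage against the front stop, and handed the job in at about 14 s of robot time. No verdict was reported.

- **Cam:** with the fingers closed, I pushed the knob round from about 1.75 rad. The picture after backing off put it at about -0.05 rad, with the carriage still back. In the last picture the lever had not moved.
- **Carriage:** I pushed the rear plate until it stopped dead: the force rose from about 4 N to 21 N with no more travel. The last side picture shows the carriage flush with the stop, the plate's edge within a few pixels (about 3 mm) of the predicted home position, and the cast seated.
- **One disagreement:** the tool's stopping position suggested about 3 mm short of home if the fingers are 16 mm wide. I put that down to finger width and calibration, because the picture and the hard stop both said home. I did not check it further or look at the final top view.
- **Bystanders and clearance:** I saw no bystander moved in the final side picture, but the cup and wax box were outside that crop. The arm finished about 17 cm above the table, with no contact force.

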